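Clip the spares box lid shut all round

TASK

One of the two storage boxes on the packing bench has its lid laid on but not clipped: its four rim sections still stand up at a slant. Press each of the four sections down with the fingertips until it clicks and lies flush, leaving the box standing where it is: do not grip, lift, tip or shove it along. Leave the box that is already shut untouched and do not disturb the jar, tape roll and carton.

Things in the scene. Friction and masses are not known exactly. Their poses are not given: they have to be found in the camera images.
- tub: Loose clear plastic box of pump spares (0.6 to 0.9 kg) with a white clip-on lid laid on, not yet clipped: its four rim sections slant up. 200 x 150 mm over the lid, 80 mm high to the top of the shut rim; foot 186 x 136 mm. Origin: centre of the underside; x along the 200 mm length, y along the 150 mm width, z up.
- lid_centre (a point): Centre of the upper face of that box's lid panel, 77 mm above the box's underside. The panel is fixed, 144 x 94 mm; at the lid's corners are four fixed pieces 28 x 28 mm, top at 80 mm, and between these one folding rim section on each side.
- rim_front (a joint): Rim section on the short side at the box's -x end: strip 88 x 28 mm, 4 mm thick, skirt below its outer edge, folding about its inner edge (the panel's edge, 80 mm high). 0 = unclipped, outer edge slants up 13 mm; 0.5 rad = shut, level. Springs back if let go before about 0.33 rad; past that it snaps shut and stays. Takes about 8 N near the outer edge, 12 N at 18 mm from the fold.
- press_front (a point): Point on the upper face of that rim section (short side at the box's -x end), at the middle of its length and 20 mm out from the fold; moves with the section (about 90 mm high unclipped, 80 mm shut).
- rim_back (a joint): Rim section on the short side at the box's +x end: strip 88 x 28 mm, 4 mm thick, skirt below its outer edge, folding about its inner edge (the panel's edge, 80 mm high). 0 = unclipped, outer edge slants up 13 mm; 0.5 rad = shut, level. Springs back if let go before about 0.33 rad; past that it snaps shut and stays. Takes about 8 N near the outer edge, 12 N at 18 mm from the fold.
- press_back (a point): Point on the upper face of that rim section (short side at the box's +x end), at the middle of its length and 20 mm out from the fold; moves with the section (about 90 mm high unclipped, 80 mm shut).
- rim_left (a joint): Rim section on the long side at the box's +y: strip 138 x 28 mm, 4 mm thick, skirt below its outer edge, folding about its inner edge (the panel's edge, 80 mm high). 0 = unclipped, outer edge slants up 13 mm; 0.5 rad = shut, level. Springs back if let go before about 0.33 rad; past that it snaps shut and stays. Takes about 8 N near the outer edge, 12 N at 18 mm from the fold.
- press_left (a point): Point on the upper face of that rim section (long side at the box's +y), at the middle of its length and 20 mm out from the fold; moves with the section (about 90 mm high unclipped, 80 mm shut).
- rim_right (a joint): Rim section on the long side at the box's -y: strip 138 x 28 mm, 4 mm thick, skirt below its outer edge, folding about its inner edge (the panel's edge, 80 mm high). 0 = unclipped, outer edge slants up 13 mm; 0.5 rad = shut, level. Springs back if let go before about 0.33 rad; past that it snaps shut and stays. Takes about 8 N near the outer edge, 12 N at 18 mm from the fold.
- press_right (a point): Point on the upper face of that rim section (long side at the box's -y), at the middle of its length and 20 mm out from the fold; moves with the section (about 90 mm high unclipped, 80 mm shut).
- shut_tub: Bystander: the second box, same size and look, loose, its lid already clipped shut all round (all four sections level). Origin: centre of the underside, x along the length. The two boxes may stand in either place.
- jar: Bystander: loose jar with a black cap, 56 mm across, 95 mm high. Origin: centre of the underside.
- tape_roll: Bystander: loose white roll of packing tape lying flat, 90 mm across, 45 mm high. Origin: centre of the underside.
- carton: Bystander: small loose cardboard carton with white tape, 60 x 90 x 50 mm high. Origin: centre of the underside.

How it is judged:
By the outcome, as a careful person would: the job done as asked, in the order asked, and still so for the second after the job is handed in, with the robot touching nothing.
It also fails if it takes over 45 s, if anything falls off the work surface, if the arm or the gripper's body presses on something with over 40 N, if the wrist force passes 120 N, or if a joint passes its speed limit or range.

ROBOT

A 6-joint arm with a two-finger parallel gripper is mounted at the origin on the work surface. World frame = base frame: x ahead of the robot, y to its left, z up, the work surface at z = 0. Lengths are in m, angles in degrees, forces in N, time in s.
With the tool pointing down it reaches from about 0.25 to 0.725 m from the base axis. Payload 9.7 kg.
Tool frame: the origin (TCP) lies midway between the tips of the shut fingers; the grasp point (between the pads) lies 19 mm behind it; z points along the fingers, y is the direction in which the jaws open and shut (so a half turn about z gives the same grasp; the last joint's range is limited). The gripper opens to 85 mm and grips with 20 to 120 N. Pads are 22 mm wide; open, the fingers measure 114 mm over their backs; the gripper's body (76 mm by 85 mm) begins 54 mm behind the grasp point. The pads swing forward as they close: fully open they stand 13 mm farther back than shut.
Start: joints at [-73.912, 4.979, 10.078, 95.1, 0, 90], TCP at [0.152, -0.528, 0.209] pointing down, gripper open.
Joint ranges: [-179.16, 179.16], [-48.56, 103.87], [-65.8, 70.77], [-126.05, 130.52], [-82.76, 87.17], [-180, 180]. Speed limits (degrees/s): [127.2, 127.2, 147.25, 180, 180, 180].

INTERFACE

Orientations are given as [roll, pitch, yaw] about the fixed x, y, z axes, in that order (R = Rz(yaw) Ry(pitch) Rx(roll)).
In Python, from workcell import get_obs, camera, get_calibration, job_done gives the robot as it stands.
- The arm moves only by the tool play_rows, never from a script. Its argument "commands" is text: rows parted by semicolons, each of 5 numbers parted by spaces: the opening, from 0 (shut) to 1 (fully open), then the shift along the world's x, y, z in mm, then the turn about the world's z in degrees. A call has 1 to 10 rows; each row is the pose to reach, as a shift and turn from the pose commanded when the call began; what a row does not reach only later rows make up. A row lasts 1/12 s, in which the tool goes at most 41.7 mm and 7.16 degrees, less where a joint would pass 70% of its speed; a pose out of reach is approached as far as the arm can. A call with a gripper value outside its range is refused whole. The fingers move at their own pace and stop on an object; "force" is the grip in N (left out, the last holds). Time passes only in rows, so rows that repeat a pose let the fingers close. It gives the time, the measured TCP pose, the force and the opening at its end, in the units of the state.
- get_obs(): the state, without advancing time (a new reading comes with each control period).
- camera(name): name is "side" or "top"; returns the picture (400x640x3 uint8, red, green, blue); there is no depth.
- get_calibration(name): a dict with "fx", "fy", "cx", "cy" (pixels), "eye" and "attitude" of the camera in the world. Camera axes: x right, y down, z forward; pixel columns grow to the right and rows downward; lengths in m; the calibration is good to about 2 mm. A picture is of the moment at which its call begins. get_calibration takes no time and is no camera call.
- job_done(): hands the job in, once; it reports no verdict.
The state is a dict: "time": time; "q": joint angles; "qd": joint speeds; "joint_efforts": joint torques, N m; "ee_pos": TCP position; "tcp_rot": TCP orientation; "wrist_force": force on the tool from outside, world axes, zero at the start; "torque": the same for the moment, N m; "opening": finger opening in m.
Only numpy, scipy, OpenCV 4.12 (cv2) and the standard library are available. Lean on these libraries where they do the work, as an engineer would, in place of code of your own. Each camera call takes 0.05 s, during which the arm holds its last target.

## Working session

There is one attempt and no reset: what is moved stays moved. The work goes in short steps, Python scripts to look and compute and a tool call to move; the robot and the scene stay as the last step left them, time stands still between calls to the robot, and variables do not carry over. Pictures are saved under pics/ and viewed, and the job is handed in when it is done.

Besides the shell and the picture viewer there is one more tool, called after "Emit:" as a command line: name --argument value ..., lists and objects as JSON in quotes. play_rows: Moves the arm, as the interface text tells. Its arguments: {"type":"object","properties":{"commands":{"type":"string"},"force":{"type":"number"}},"required":["commands"]}

```bash
mkdir -p pics
python3 - <<'E'
from workcell import *
import cv2
for n in("top","side"):
    im=camera(n); cv2.imwrite(f"pics/{n}0.png",im[:,:,::-1]); print(n,get_calibration(n))
o=get_obs(); print(o)
E
```

```text
top {'fx': 440.6976351280938, 'fy': 440.6976351280938, 'cx': 317.4315546379623, 'cy': 203.9684546189923, 'eye': array([ 5.13165896e-01, -2.84959103e-04,  1.35309579e+00]), 'attitude': array([-175.63757748,   -0.69539163,  -91.63845591])}
side {'fx': 434.0158851531514, 'fy': 434.0158851531514, 'cx': 318.11275709674806, 'cy': 197.01186411444186, 'eye': array([-0.28914614,  0.89044341,  0.86016822]), 'attitude': array([-121.52526143,   -0.59783545, -134.14889846])}
{'time': 0.1, 'q': array([-7.39116699e+01,  5.00780078e+00,  1.00396284e+01,  9.51019312e+01,
        1.91742124e-04,  9.00000308e+01]), 'qd': array([-0.00326489, -0.11107614,  0.07824244,  0.01353224, -0.03628919,
        0.00108154]), 'joint_efforts': array([ 2.10987542e-03, -5.21561086e+01,  4.65652585e+01,  1.62193476e-02,
        1.22970528e-04, -1.46832754e-06]), 'ee_pos': array([ 0.15234803, -0.5282222 ,  0.2086611 ]), 'tcp_rot': array([-1.79929896e+02, -1.91704348e-04,  1.60882992e+01]), 'wrist_force': array([-0.25693861, -0.02035468,  0.29292259]), 'torque': array([0.02388951, 0.04362186, 0.01601762]), 'opening': 0.08538594969120344}
```

View pics/top0.png

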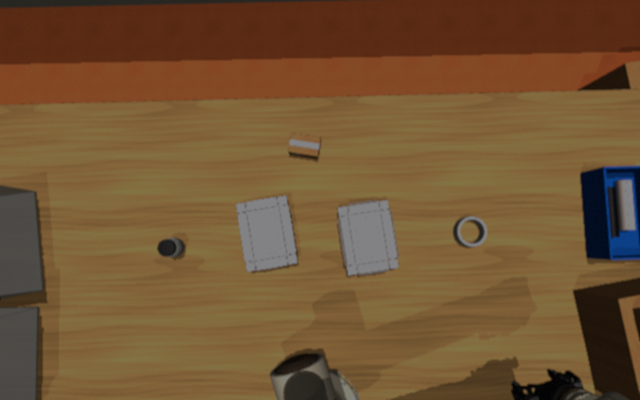

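View pics/side0.png

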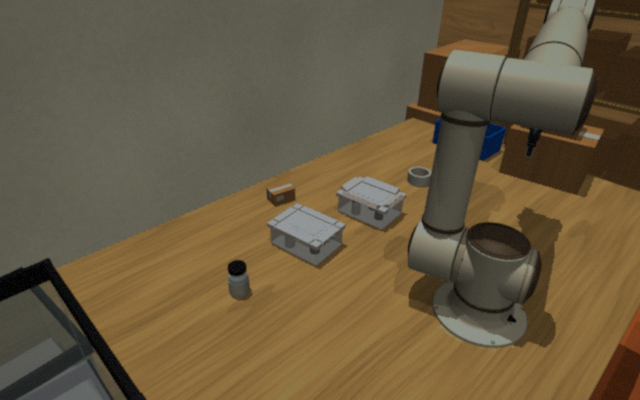

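Top view: boxes near (267,233) and (367,238), jar (170,247), carton (305,146), tape (471,232). In the side view, the boxes are at (306,232) and (371,200). I'll zoom in to see which one is open.

Run:
```python
import cv2,numpy as np
s=cv2.imread("pics/side0.png"); t=cv2.imread("pics/top0.png")
a=cv2.resize(s[165:275,255:415],None,fx=5,fy=5,interpolation=cv2.INTER_CUBIC); cv2.imwrite("pics/sz.png",a)
b=cv2.resize(t[185:285,230:405],None,fx=4.5,fy=4.5,interpolation=cv2.INTER_CUBIC); b=np.clip((b.astype(float)-60)*1.6,0,255).astype('uint8');cv2.imwrite("pics/tz.png",b)
```

```text
(no output)
```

View pics/sz.png

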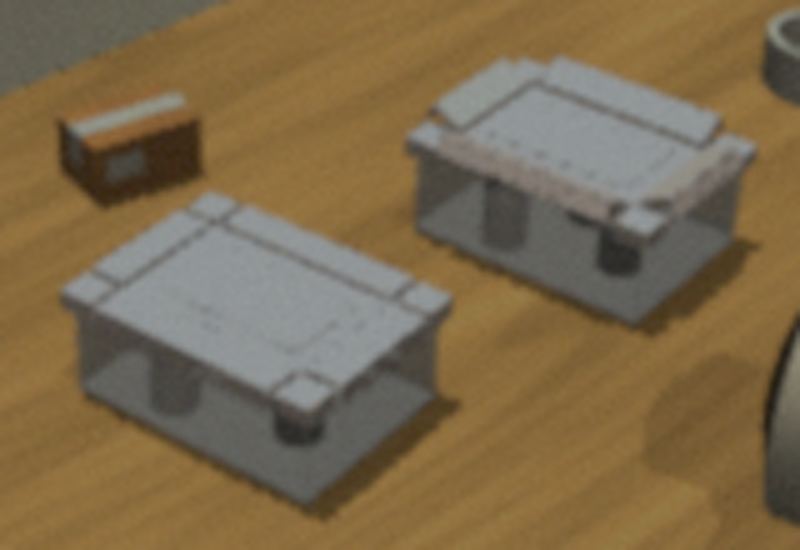

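View pics/tz.png

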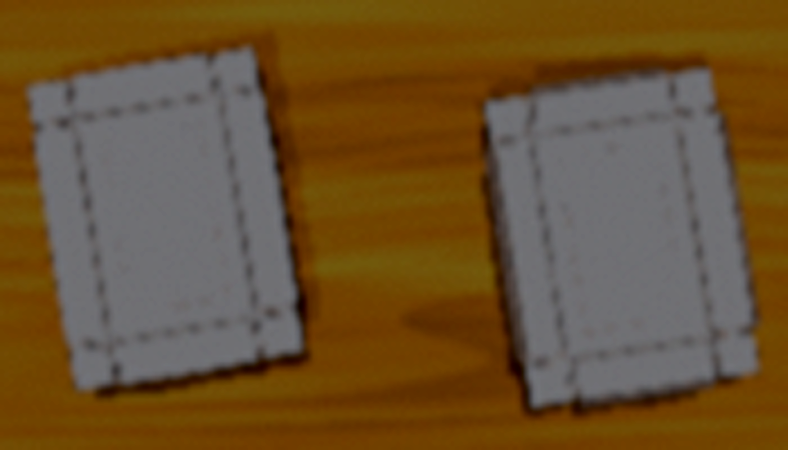

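The open box is the far one in the side view, which is the right one in the top view: its rim sections slant up and its corner pieces sit lower. Next I'll locate it using its corner pieces at z = 80 mm.

```bash
cat > h.py <<'E'
import numpy as np,cv2
from workcell import *
from scipy.spatial.transform import Rotation as R
def cast(n,uv,z):
    c=get_calibration(n); M=R.from_euler('xyz',c['attitude'],degrees=True).as_matrix()
    uv=np.atleast_2d(uv).astype(float)
    d=np.c_[(uv[:,0]-c['cx'])/c['fx'],(uv[:,1]-c['cy'])/c['fy'],np.ones(len(uv))]@M.T
    return c['eye']+d*((z-c['eye'][2])/d[:,2])[:,None]
def proj(n,P):
    c=get_calibration(n); M=R.from_euler('xyz',c['attitude'],degrees=True).as_matrix()
    p=(np.atleast_2d(P)-c['eye'])@M
    return np.c_[p[:,0]/p[:,2]*c['fx']+c['cx'],p[:,1]/p[:,2]*c['fy']+c['cy']]
E
python3 - <<'E'
from h import *
t=cv2.imread("pics/top0.png"); hsv=cv2.cvtColor(t,cv2.COLOR_BGR2HSV)
m=((hsv[...,1]<60)&(hsv[...,2]>85)).astype('uint8'); 
m=cv2.morphologyEx(m,cv2.MORPH_CLOSE,np.ones((3,3)))
cs,_=cv2.findContours(m,cv2.RETR_EXTERNAL,cv2.CHAIN_APPROX_NONE)
for c in cs:
    x,y,w,h=cv2.boundingRect(c)
    if cv2.contourArea(c)>2000 and 200<x<400 and 190<y<300:
        r=cv2.minAreaRect(c); p=cv2.boxPoints(r); q=cast("top",p,.08)[:,:2]
        print(r); print(q.round(4),q.mean(0)); 
        for i in range(4):
            d=q[i]-q[i-1]; print(np.linalg.norm(d).round(4),np.degrees(np.arctan2(d[1],d[0])).round(1))
# manual corners of right box from zoom
z=np.array([[488,99],[711,69],[757,373],[533,408]])/4.5+[230,185]
q=cast("top",z-.4,.08)[:,:2]; print(q.round(4),q.mean(0))
for i in range(4):
    d=q[i]-q[i-1]; print(np.linalg.norm(d).round(4),np.degrees(np.arctan2(d[1],d[0])).round(1))
# fold crossings (panel corners), z=.08
z=np.array([[531,135],[682,115],[714,340],[567,362]])/4.5+[230,185]
q=cast("top",z-.4,.08)[:,:2]; print(q.round(4),q.mean(0))
for i in range(4):
    d=q[i]-q[i-1]; print(np.linalg.norm(d).round(4),np.degrees(np.arctan2(d[1],d[0])).round(1))
# side corners
z=np.array([[408,135],[540,62],[757,150],[642,222]])/5+[255,165]
print(cast("side",z-.4,.08)[:,:2].round(4))
E
```

```text
((367.4729919433594, 237.33782958984375), (71.84235382080078, 54.08726501464844), 80.53767395019531)
[[ 0.6015 -0.0689]
 [ 0.6231 -0.2248]
 [ 0.418  -0.2504]
 [ 0.3972 -0.0963]] [ 0.50993851 -0.16009745]
0.2061 7.6
0.1574 -82.1
0.2067 -172.9
0.1555 97.7
((266.5540466308594, 233.32431030273438), (70.19835662841797, 52.936466217041016), 80.53767395019531)
[[0.6191 0.2206]
 [0.6402 0.0692]
 [0.44   0.0408]
 [0.4197 0.1906]] [0.52973872 0.13030834]
0.2017 8.6
0.1529 -82.1
0.2022 -171.9
0.1511 97.7
[[ 0.6005 -0.078 ]
 [ 0.6159 -0.2226]
 [ 0.4205 -0.2441]
 [ 0.4026 -0.1003]] [ 0.5099     -0.16126198]
0.1991 6.4
0.1454 -83.9
0.1966 -173.7
0.1449 97.1
[[ 0.5765 -0.1049]
 [ 0.5867 -0.2027]
 [ 0.4422 -0.2175]
 [ 0.431  -0.123 ]] [ 0.50913446 -0.1620214 ]
0.1466 7.1
0.0983 -84.1
0.1452 -174.2
0.0951 96.8
[[ 0.6004 -0.073 ]
 [ 0.6067 -0.2215]
 [ 0.4198 -0.2358]
 [ 0.417  -0.1048]]
```

Emit:
play_rows --commands "0 30 25 0 -1; 0 60 50 0 -2; 0 90 75 0 -3; 0 120 100 0 -4; 0 150 125 0 -5; 0 180 150 0 -6; 0 210 175 0 -7; 0 240 195 0 -8; 0 270 220 0 -9; 0 300 245 0 -9" --force 40

```text
time: 0.93
ee_pos: [0.4535, -0.282, 0.209]
tcp_rot: [-180.0, 0.0, 7.0]
wrist_force: [0.4, -0.8, -0.2]
opening: -0.0
```

Emit:
play_rows --commands "0 30 25 0 0; 0 65 53 -10 0; 0 65 53 -50 0; 0 65 53 -85 0; 0 65 53 -95 0; 0 65 53 -100 0; 0 65 53 -100 0; 0 65 53 -100 0"

```text
time: 1.6
ee_pos: [0.5178, -0.2312, 0.1113]
tcp_rot: [179.9, -0.1, 7.0]
wrist_force: [0.4, -0.2, 1.1]
opening: -0.0003
```

Run:
```python
from h import *
o=get_obs();print(o['ee_pos'],o['wrist_force'])
s=camera("side");t=camera("top")
cv2.imwrite("pics/s1.png",cv2.resize(s[150:260,300:440],None,fx=4,fy=4,interpolation=cv2.INTER_CUBIC)[:,:,::-1])
cv2.imwrite("pics/t1.png",cv2.resize(t[185:335,300:440],None,fx=4,fy=4,interpolation=cv2.INTER_CUBIC)[:,:,::-1])
```

```text
[ 0.51780201 -0.23121778  0.11134722] [ 0.36050687 -0.16700392  1.13659203]
```

View pics/s1.png

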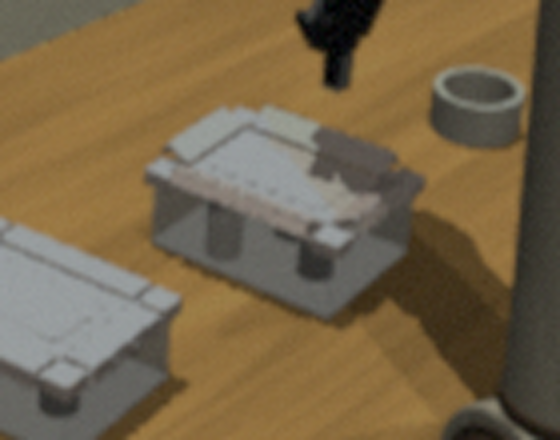

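View pics/t1.png

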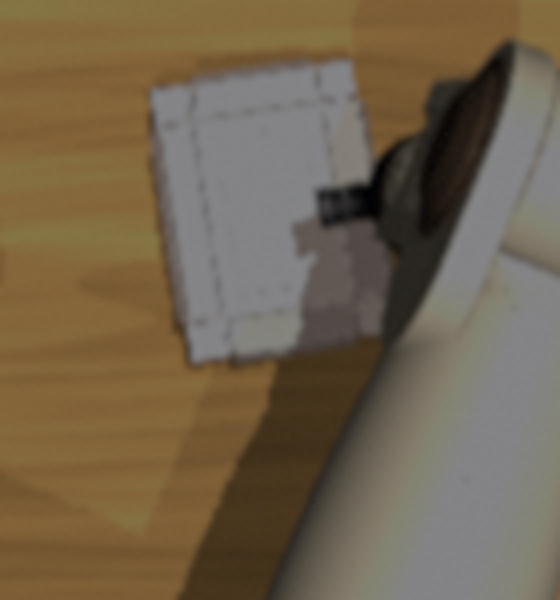

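Run:
```python
from h import *
P=[[.5178,-.2312,.1113]]
for n,o in(("side",(300,150)),("top",(300,185))): 
    print(n,(proj(n,P)-o)*4)
    print((proj(n,[[.5178,-.2312,.09],[.5028,-.093,.09],[.6028,-.15,.09],[.4162,-.173,.09]])-o)*4)
```

```text
side [[335.18053046 108.89211056]]
[[333.06237375 129.6150009 ]
 [244.6630381  191.05056845]
 [202.37594605 126.00606413]
 [384.53835629 196.26984067]]
top [[375.79157828 194.35520121]]
[[370.28438951 194.62415218]
 [178.35366975 221.17017525]
 [252.84928138  79.48761964]
 [294.66399363 339.98794787]]
```

Run:
```python
from h import *
s=camera("side");t=camera("top")
def f(a): return cv2.resize(np.clip(a.astype(float)*1.6,0,255).astype('uint8'),None,fx=10,fy=10,interpolation=cv2.INTER_NEAREST)[:,:,::-1]
a=f(s[130:190,360:420]);b=f(t[205:265,360:420])
cv2.imwrite("pics/st2.png",cv2.resize(np.hstack([a,b]),(800,400)))
```

```text
(no output)
```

View pics/st2.png

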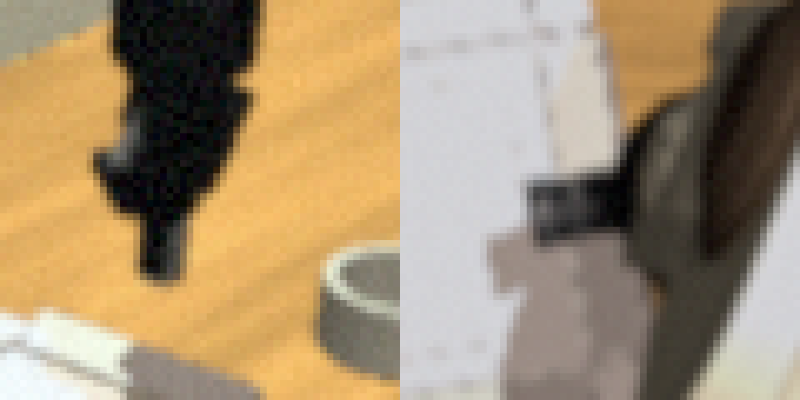

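Run:
```python
from h import *
c=get_obs();p=c['ee_pos'];Rm=R.from_euler('xyz',c['tcp_rot'],degrees=True).as_matrix();print(p,c['tcp_rot'])
for n,o in(("side",(360,130)),("top",(360,205))):
  for b in (0,.02,.06,.1):
   for y in (-.0145,0,.0145):
    q=p+Rm@np.array([0,y,-b]); print(n,b,y,((proj(n,[q])-o)*6.667).round(0))
```

```text
[ 0.51800287 -0.23112266  0.1110823 ] [ 1.79920413e+02 -1.31622329e-01  7.05188998e+00]
side 0 -0.0145 [[144. 325.]]
side 0 0 [[158. 315.]]
side 0 0.0145 [[172. 305.]]
side 0.02 -0.0145 [[147. 292.]]
side 0.02 0 [[162. 282.]]
side 0.02 0.0145 [[176. 272.]]
side 0.06 -0.0145 [[154. 225.]]
side 0.06 0 [[169. 215.]]
side 0.06 0.0145 [[183. 206.]]
side 0.1 -0.0145 [[161. 156.]]
side 0.1 0 [[176. 146.]]
side 0.1 0.0145 [[190. 137.]]
top 0 -0.0145 [[192. 195.]]
top 0 0 [[226. 190.]]
top 0 0.0145 [[260. 185.]]
top 0.02 -0.0145 [[201. 195.]]
top 0.02 0 [[235. 190.]]
top 0.02 0.0145 [[269. 185.]]
top 0.06 -0.0145 [[218. 195.]]
top 0.06 0 [[253. 189.]]
top 0.06 0.0145 [[289. 184.]]
top 0.1 -0.0145 [[237. 194.]]
top 0.1 0 [[273. 188.]]
top 0.1 0.0145 [[310. 183.]]
```

Run:
```python
from h import *
print("base",proj("side",[[0,0,0],[0,0,.02]]),proj("top",[[0,0,0]]))
# box corners model at z=.08, from top estimates
for c,yaw in (((.5095,-.1615),6.8),((.5297,.1303),8.3)):
    r=R.from_euler('z',yaw,degrees=True).as_matrix()
    P=np.array([[sx*.1,sy*.075,.08] for sx,sy in((1,1),(1,-1),(-1,-1),(-1,1))])@r.T+[*c,0]
    Q=P.copy();Q[:,2]=0;Q[:,:2]=(Q[:,:2]-c)*.92+c
    print((((proj("side",P)-[255,165])*5).round(0)).tolist(),(((proj("side",Q)-[255,165])*5).round(0)).tolist())
    print((((proj("top",P)-[230,185])*4.5).round(0)).tolist())
```

```text
base [[478.77140484 311.09348313]
 [480.31479122 305.68390383]] [[316.7470373  410.62486037]]
[[409.0, 132.0], [529.0, 54.0], [766.0, 142.0], [653.0, 233.0]] [[419.0, 228.0], [527.0, 152.0], [739.0, 237.0], [637.0, 324.0]]
[[482.0, 98.0], [711.0, 64.0], [761.0, 373.0], [529.0, 408.0]]
[[63.0, 286.0], [217.0, 186.0], [462.0, 292.0], [316.0, 409.0]] [[85.0, 388.0], [222.0, 292.0], [441.0, 393.0], [311.0, 504.0]]
[[24.0, 83.0], [254.0, 43.0], [307.0, 351.0], [74.0, 392.0]]
```

Run:
```python
from h import *
s=cv2.imread("pics/side0.png")
cv2.imwrite("pics/b.png",cv2.resize(s[200:360,400:560],None,fx=4,fy=4))
```

```text
(no output)
```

View pics/b.png

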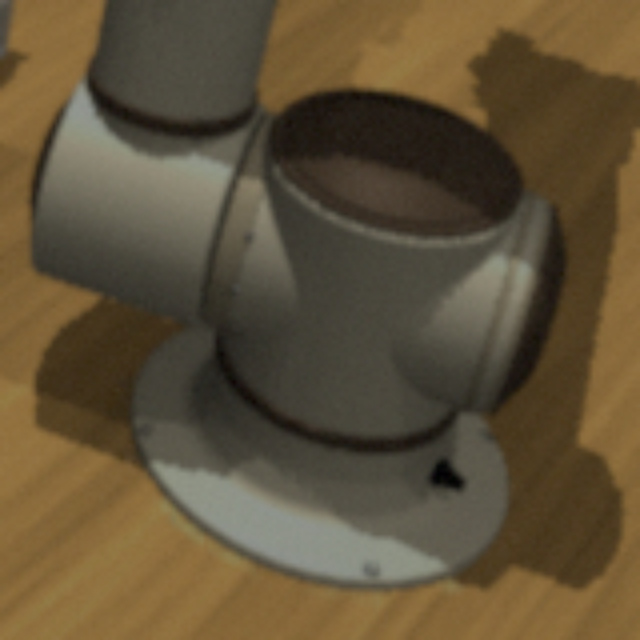

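Emit:
play_rows --commands "0 0 0 -5 0; 0 0 0 -10 0; 0 0 0 -15 0; 0 0 0 -18 0; 0 0 0 -20 0; 0 0 0 -20 0; 0 0 0 -20 0"

```text
time: 2.38
ee_pos: [0.5174, -0.2304, 0.0891]
tcp_rot: [-180.0, 0.0, 7.1]
wrist_force: [-0.8, -0.5, 0.7]
opening: -0.0002
```

```bash
cat > look.py <<'E'
from h import *
import sys
k=sys.argv[1]
o=get_obs();print(o['time'],o['ee_pos'].round(4),o['tcp_rot'].round(2),o['wrist_force'].round(2))
s=camera("side");t=camera("top")
def f(a): return cv2.resize(np.clip(a.astype(float)*1.3,0,255).astype('uint8'),(400,400),interpolation=cv2.INTER_CUBIC)[:,:,::-1]
cv2.imwrite(f"pics/{k}.png",np.hstack([f(s[160:250,325:415]),f(t[190:290,320:420])]))
E
python3 look.py p1
```

```text
2.3833 [ 0.5174 -0.2304  0.0891] [-1.7999e+02  1.0000e-02  7.0900e+00] [-0.82 -0.52  0.7 ]
```

View pics/p1.png

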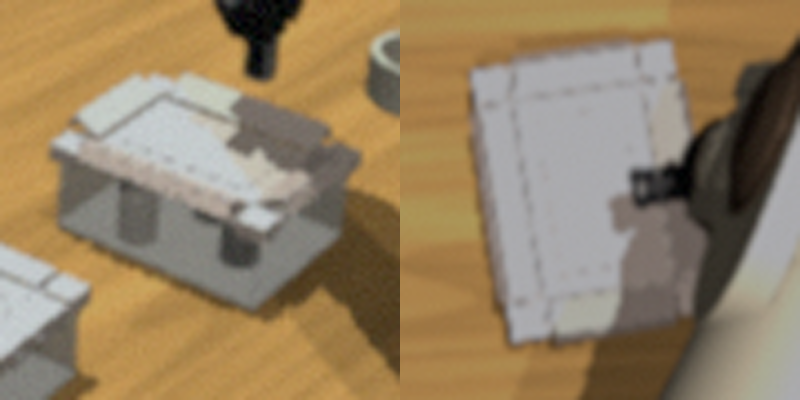

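The tip sits about 18 mm higher in the images than the TCP reading. Its horizontal position agrees, and there is no contact yet. I'll go down slowly on force.

Emit:
play_rows --commands "0 0 0 -3 0; 0 0 0 -6 0; 0 0 0 -9 0; 0 0 0 -11 0; 0 0 0 -12 0; 0 0 0 -12 0"

```text
time: 2.98
ee_pos: [0.5172, -0.2304, 0.0769]
tcp_rot: [-180.0, 0.0, 7.1]
wrist_force: [1.0, -0.3, 0.1]
opening: 0.0001
```

```bash
python3 look.py p2
```

```text
2.9833 [ 0.5172 -0.2304  0.0769] [-1.7998e+02  3.0000e-02  7.0900e+00] [ 1.01 -0.33  0.08]
```

View pics/p2.png

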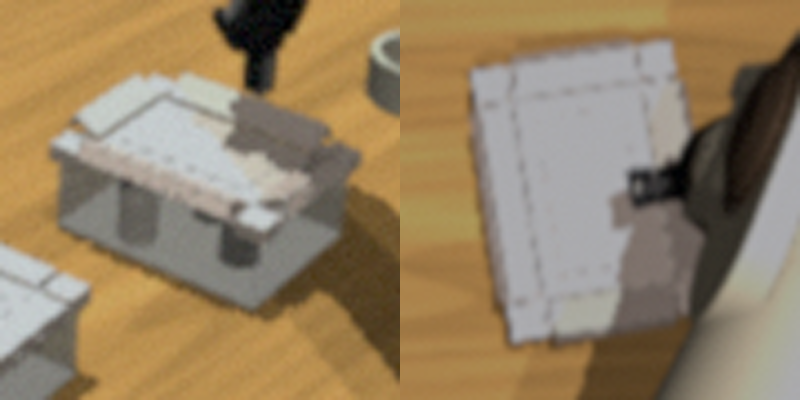

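Emit:
play_rows --commands "0 0 0 -2 0; 0 0 0 -4 0; 0 0 0 -6 0; 0 0 0 -7 0; 0 0 0 -8 0; 0 0 0 -8 0"

```text
time: 3.58
ee_pos: [0.5175, -0.2307, 0.0693]
tcp_rot: [180.0, -0.0, 7.1]
wrist_force: [-0.2, -2.3, 1.7]
opening: 0.0
```

Emit:
play_rows --commands "0 0 0 -2 0; 0 0 0 -3 0; 0 0 0 -4 0; 0 0 0 -4 0"

```text
time: 3.92
ee_pos: [0.5178, -0.2312, 0.0662]
tcp_rot: [179.9, -0.1, 7.1]
wrist_force: [0.6, -4.3, 6.3]
opening: -0.0
```

```bash
python3 look.py p3
```

```text
3.9167 [ 0.5178 -0.2312  0.0662] [ 1.7989e+02 -7.0000e-02  7.0700e+00] [ 0.57 -4.33  6.25]
```

View pics/p3.png

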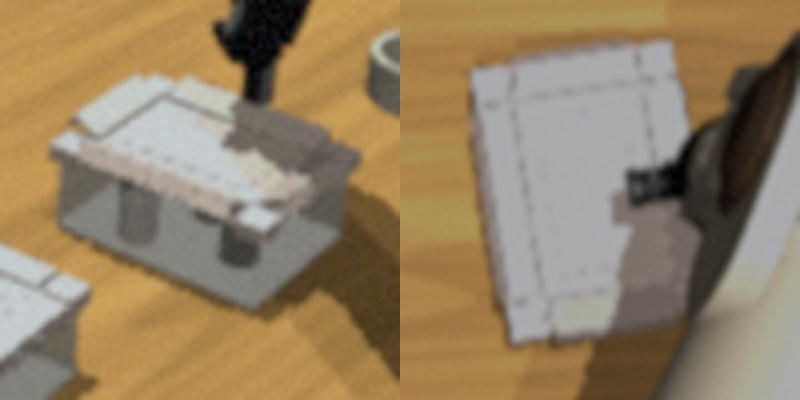

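Emit:
play_rows --commands "0 0 -1 0 0; 0 0 -2 -1 0; 0 0 -2 -2 0; 0 0 -3 -3 0; 0 0 -3 -4 0; 0 0 -3 -4 0"

```text
time: 4.52
ee_pos: [0.517, -0.2334, 0.0605]
tcp_rot: [-180.0, 0.1, 7.1]
wrist_force: [0.0, -0.5, -0.1]
opening: 0.0002
```

```bash
python3 look.py p4
```

```text
4.5167 [ 0.517  -0.2334  0.0605] [-1.7998e+02  6.0000e-02  7.0800e+00] [ 0.04 -0.51 -0.11]
```

View pics/p4.png

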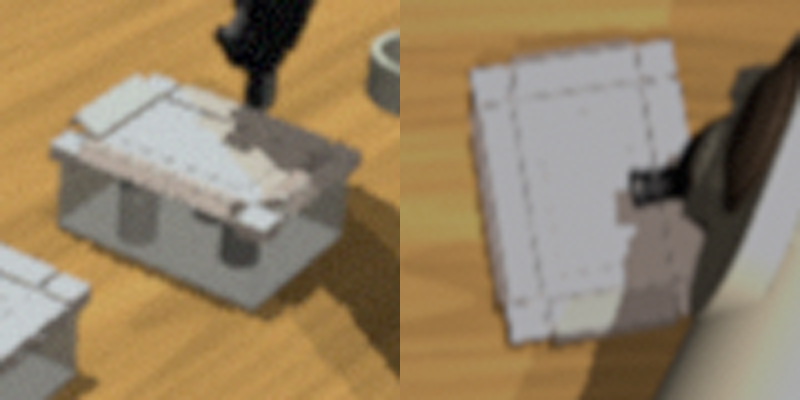

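Emit:
play_rows --commands "0 0 0 30 0; 0 -2 15 55 0; 0 -6 50 60 0; 0 -11 90 60 0; 0 -15 125 60 0; 0 -16 139 55 0; 0 -16 139 35 0; 0 -16 139 20 0; 0 -16 139 15 0; 0 -16 139 15 0"

```text
time: 5.45
ee_pos: [0.5005, -0.0943, 0.0749]
tcp_rot: [-180.0, 0.1, 7.1]
wrist_force: [-0.4, -1.3, 0.6]
opening: -0.0001
```

```bash
python3 look.py p5
```

```text
5.45 [ 0.5005 -0.0943  0.0749] [-1.7996e+02  1.4000e-01  7.1000e+00] [-0.39 -1.33  0.57]
```

View pics/p5.png

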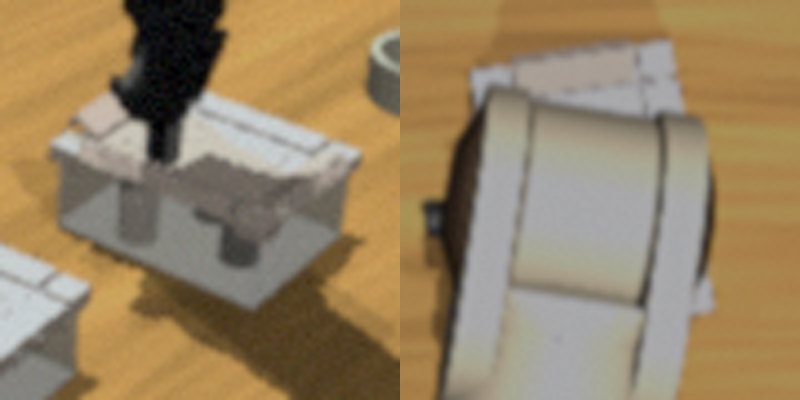

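Emit:
play_rows --commands "0 0 0 -2 0; 0 0 0 -4 0; 0 0 1 -6 0; 0 0 2 -8 0; 0 0 3 -10 0; 0 0 3 -11 0; 0 0 4 -12 0; 0 0 4 -13 0; 0 0 4 -15 0; 0 0 4 -15 0"

```text
time: 6.38
ee_pos: [0.5011, -0.0902, 0.0607]
tcp_rot: [-180.0, 0.0, 7.1]
wrist_force: [0.4, -0.7, -1.0]
opening: 0.0001
```

```bash
python3 look.py p6
```

```text
6.3833 [ 0.5011 -0.0902  0.0607] [-1.7996e+02  4.0000e-02  7.1000e+00] [ 0.43 -0.67 -1.02]
```

View pics/p6.png

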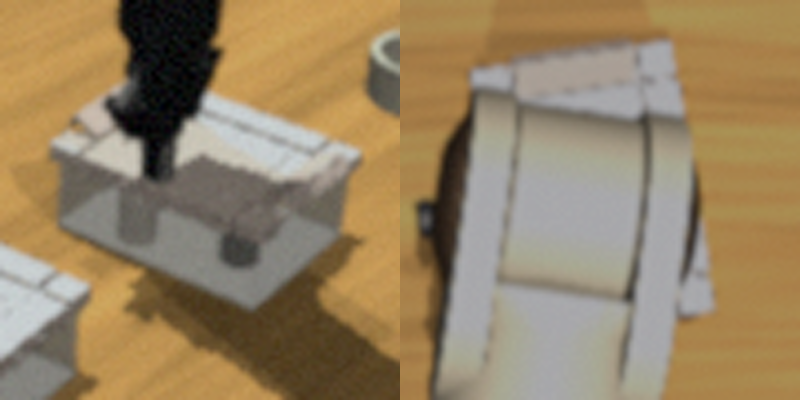

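Emit:
play_rows --commands "0 0 0 30 0; 0 10 -5 55 0; 0 35 -20 60 0; 0 65 -40 60 0; 0 90 -55 60 0; 0 100 -60 55 0; 0 100 -60 35 0; 0 100 -60 20 0; 0 100 -60 15 0; 0 100 -60 15 0"

```text
time: 7.32
ee_pos: [0.6004, -0.1501, 0.0744]
tcp_rot: [-179.9, 0.2, 7.1]
wrist_force: [-0.7, -0.3, 0.1]
opening: 0.0001
```

```bash
python3 look.py p7
```

```text
7.3167 [ 0.6004 -0.1501  0.0744] [-1.7992e+02  1.7000e-01  7.0900e+00] [-0.65 -0.32  0.05]
```

View pics/p7.png

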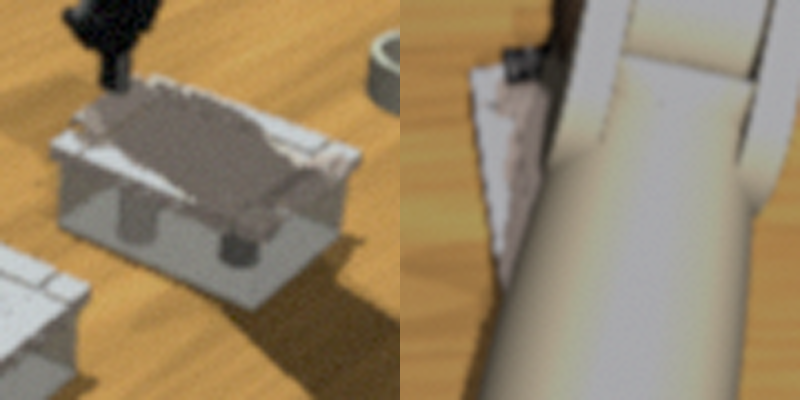

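Emit:
play_rows --commands "0 1 0 -2 0; 0 1 0 -4 0; 0 2 0 -6 0; 0 3 0 -8 0; 0 4 0 -10 0; 0 4 0 -11 0; 0 5 0 -12 0; 0 5 0 -13 0; 0 5 0 -15 0; 0 5 0 -15 0"

```text
time: 8.25
ee_pos: [0.6064, -0.1504, 0.0607]
tcp_rot: [-180.0, 0.0, 7.1]
wrist_force: [-0.4, -0.1, -0.7]
opening: -0.0003
```

```bash
python3 look.py p8
```

```text
8.25 [ 0.6064 -0.1504  0.0607] [-1.80e+02  2.00e-02  7.09e+00] [-0.45 -0.06 -0.69]
```

View pics/p8.png

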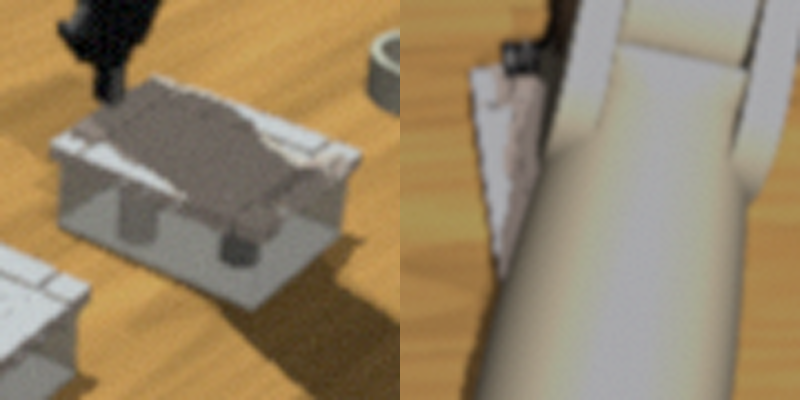

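Emit:
play_rows --commands "0 0 0 35 0; 0 -20 -2 60 0; 0 -58 -7 60 0; 0 -96 -12 60 0; 0 -134 -17 60 0; 0 -170 -21 60 0; 0 -189 -23 55 0; 0 -189 -23 35 0; 0 -189 -23 18 0; 0 -189 -23 15 0"

```text
time: 9.18
ee_pos: [0.4159, -0.1732, 0.0739]
tcp_rot: [-179.9, 0.1, 7.0]
wrist_force: [-0.4, -0.1, -0.1]
opening: -0.0003
```

```bash
python3 look.py p9
```

```text
9.1833 [ 0.4159 -0.1732  0.0739] [-1.7993e+02  1.4000e-01  7.0500e+00] [-0.43 -0.12 -0.12]
```

View pics/p9.png

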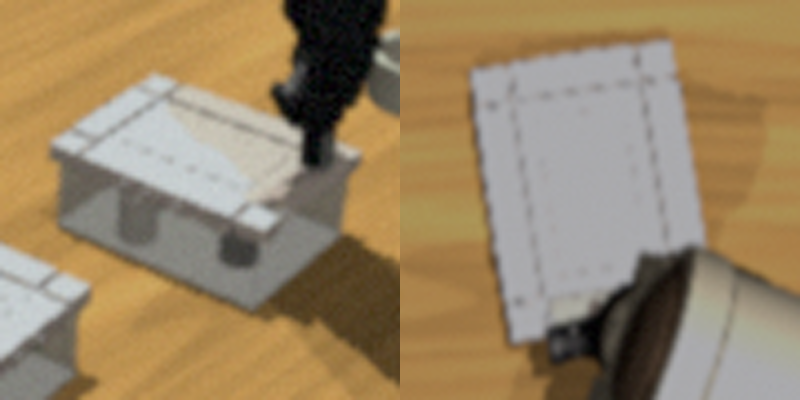

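The right, left and back sections are level. I'll press the front one now.

Emit:
play_rows --commands "0 0 0 -2 0; 0 0 0 -4 0; 0 -1 0 -6 0; 0 -2 0 -8 0; 0 -3 0 -10 0; 0 -3 0 -11 0; 0 -4 0 -12 0; 0 -4 0 -13 0; 0 -4 0 -15 0; 0 -4 0 -15 0"

```text
time: 10.12
ee_pos: [0.413, -0.1733, 0.0608]
tcp_rot: [-180.0, 0.1, 7.1]
wrist_force: [-0.3, 0.3, -0.4]
opening: 0.0002
```

```bash
python3 look.py p10
```

```text
10.1167 [ 0.413  -0.1733  0.0608] [-1.7998e+02  5.0000e-02  7.0800e+00] [-0.26  0.33 -0.42]
```

View pics/p10.png

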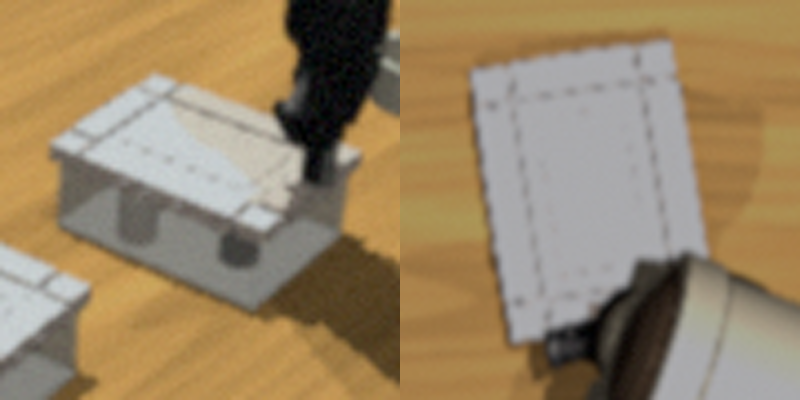

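Shut. I'll retreat up and clear for a final look.

Emit:
play_rows --commands "0 0 0 35 0; 0 0 0 75 0; 0 -10 -30 100 0; 0 -25 -65 110 0; 0 -45 -100 120 0; 0 -65 -130 120 0; 0 -85 -160 120 0; 0 -105 -190 120 0; 0 -120 -210 120 0; 0 -120 -210 120 0"

```text
time: 11.05
ee_pos: [0.2908, -0.3861, 0.1805]
tcp_rot: [-180.0, 0.1, 6.9]
wrist_force: [0.4, 0.3, 0.5]
opening: -0.0001
```

```bash
python3 look.py p11
python3 - <<'E'
from h import *
a=camera("top");cv2.imwrite("pics/topF.png",a[:,:,::-1])
b=cv2.imread("pics/top0.png").astype(int)
for nm,(r0,r1,c0,c1) in dict(openbox=(190,290,330,405),shut=(185,285,230,305),jar=(230,270,150,190),carton=(125,165,280,330),tape=(210,255,445,495)).items():
    d=np.abs(a[r0:r1,c0:c1,::-1].astype(int)-b[r0:r1,c0:c1]).max(2); print(nm,(d>35).sum())
E
```

```text
11.05 [ 0.2908 -0.3861  0.1805] [-1.7996e+02  9.0000e-02  6.8700e+00] [0.36 0.27 0.51]
openbox 1
shut 0
jar 0
carton 0
tape 0
```

View pics/p11.png

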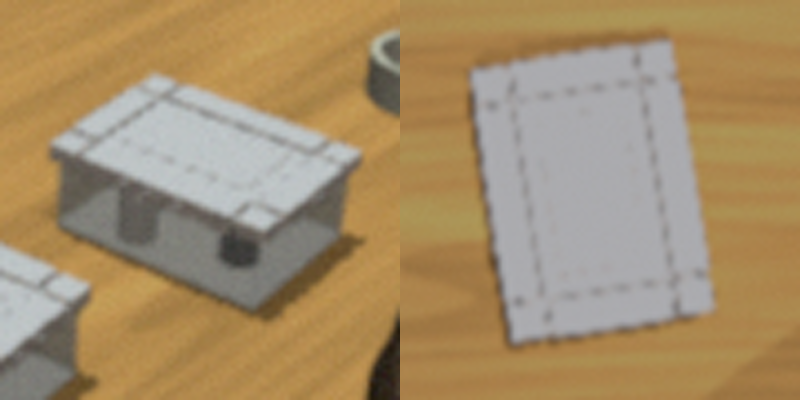

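All four sections lie level, and the box and the bystanders show no movement in the pictures. The arm is clear, so I'll hand in.

```bash
python3 -c "
from workcell import *
print(job_done())"
```

```text
the job is handed in; nothing more can be done
None
```

I pressed down the four rim sections of the open box (right, left, back, then front) with the shut fingertips, and handed the job in at about 11 s. It was the box on the robot's right.

- **Lid:** in the last side and top pictures all four sections lie flush. After each press the wrist force read about zero (1.3 N at most), which fits each section having snapped shut. The highest force reading was 6.3 N up with 4.3 N sideways, on the right section. I read force only at the end of each move, so brief peaks in between would not show.
- **Nothing shifted:** comparing the first and last top pictures shows no change in the shut box, jar, carton or tape roll. The open box's area differs in only one pixel, so I saw no sliding. The arm ended clear of everything.
- **One disagreement:** in the side picture the fingertips appeared about 19 mm higher than the reported TCP. No contact came until the TCP was about 70 mm high, well below the roughly 93 mm of the slanted edges. I went down by force and pictures instead, finishing each press at a TCP height of about 61 mm.

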